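Count three rollers out of the rotary dispenser

ROBOT

A 7-joint arm with a two-finger parallel gripper is mounted at the origin on the work surface. World frame = base frame: x ahead of the robot, y to its left, z up, the work surface at z = 0. Lengths are in mm, angles in degrees, forces in N, time in s.
With the tool pointing down it reaches from about 400 to 900 mm from the base axis. Payload 5.6 kg.
Tool frame: the origin (TCP) lies midway between the tips of the shut fingers; the grasp point (between the pads) lies 19 mm behind it (r.hold_point_z is the distance from the TCP to the grasp point, in mm); z points along the fingers, y is the line along which they close (so a half turn about z gives the same grasp; the last joint's range is limited). The gripper opens to 92 mm and grips with 3 to 60 N. Pads are 20 mm wide; open, the fingers measure 128 mm over their backs; the gripper's body (75 mm by 189 mm) begins 69 mm behind the grasp point.
Start: joints at [61.192, 26.786, -0.665, 91.828, 0.344, 61.387, -3.226], TCP at [288.412, -582.518, 214.592] pointing down, gripper open.
Joint ranges: [-144.91, 144.91], [-17.63, 115.5], [-89.93, 88.59], [15.96, 139.68], [-74.01, 254.01], [8.47, 105.57], [-167.45, 167.45]. Speed limits (degrees/s): [147.25, 147.25, 180, 180, 180, 180, 180].

INTERFACE

Orientations are given as a 3x3 rotation matrix whose columns are the frame's x, y, z axes.
In Python, from bench import readout, cams, job, r gives the robot as it stands.
- The arm moves only by the tool servo_tool, never from a script. Its argument "deltas" is a list of rows, each a list of 6 numbers: the shift along the tool's x, y, z in units of 0.1 m (1.0 is 0.1 m), then the turn, a rotation vector about the tool's x, y, z in units of pi rad (1.0 is pi rad). A call has 1 to 12 rows; each row is the pose to reach, as a shift and turn from the pose commanded when the call began, along the tool's axes at that moment, turning the shorter way round; what a row does not reach only later rows make up. A row lasts 1/12 s, in which the tool goes at most 41.7 mm and 7.16 degrees, less where a joint would pass 70% of its speed; a pose out of reach is approached as far as the arm can. A call with a number of a shift or a turn outside -1 to 1 is refused whole. A call with a gripper value outside its range is refused whole. "hand" is the opening, from 0 (shut) to 1 (fully open), set as the call begins (left out, the last holds). The fingers move at their own pace and stop on an object; "grip_force" is the grip in N (left out, the last holds). Time passes only in rows, so rows that repeat a pose let the fingers close. It gives the time, the measured TCP pose, the force, the opening and the grip force at its end, in the units of the state.
- readout.get_obs(): the state, without advancing time (a new reading comes with each control period).
- cams.get_image(name): name is "side" or "top" or "wrist"; returns a dict with "img" (480x640x3 uint8, red, green, blue), "z_map" (480x640 float32, mm along the optical axis (not along the pixel's ray), 0 where there is no reading), "intrinsics" (3x3 intrinsics, pixels), "D" ([k1, k2, p1, p2, k3] as OpenCV has them; the pictures are not rectified), "R" (3x3) and "t" (3): a world point X has camera coordinates R X + t. Camera axes: x right, y down, z forward; pixel columns grow to the right and rows downward; lengths in mm; the calibration is good to about 2 mm. A picture is of the moment at which its call begins.
- job.finish_job(): hands the job in; it is judged then, once.
Trained networks look in a picture, given as the dict that the camera call returned (one of the last four; its "shot" number tells which), for a name from the list of things; names that differ only in an ending like _2 or _b are one class to them, and where a whole thing is asked for, a point or a joint stands for the part that bears it (a point fixed in the world has none). Each returns a list of dicts, best first, with "confidence" (0 to 1); they miss things now and then, are a little off and sometimes report something else, mostly with a low value. They report only what shows in the picture. A call takes as long as a camera call.
- cams.search_frame(picture, thing): "pixel" ([column, row] in pixels, amid what is visible of it).
- cams.silhouettes(picture, thing): "region" (480x640 bool, what is visible of it) and "pixel" ([column, row] in pixels, amid what is visible of it).
- cams.mark_of(picture, thing): "pixel" ([column, row] in pixels: a listed point, or the origin of a listed thing).
The state is a dict: "time_s": time; "joints": joint angles; "joint_vel": joint speeds; "joint_efforts": joint torques, N m; "tool_pos": TCP position; "tool_rot": TCP orientation; "ft_force": force on the tool from outside, world axes, zero at the start; "moment": the same for the moment, N m; "width": finger opening in mm; "gripper_force": force on a finger pad.
Only numpy, scipy, OpenCV 4.12 (cv2) and the standard library are available. Lean on these libraries where they do the work, as an engineer would, in place of code of your own. Each camera call takes 0.05 s, during which the arm holds its last target. There are 200 camera calls.

TASK

Slide the orange tray fully home under the dispenser's chute, then slowly turn the drum by its red post, whichever way suits, so that steel rollers drop out one at a time: exactly three of them into the tray, while the brass roller and the other two steel ones stay in the drum. Then draw the tray with its three rollers fully out again, and leave the jar, the grinding discs, the screwdriver and the spanner where they are.

Things in the scene. Friction and masses are not known exactly. Their poses are not given: they have to be found in the camera images.
- drum_axis (a point): Point on the upright axis of the fixed dispenser's drum, level with the drum's floor, 150 mm above the bench. Axes fixed to the stand: local -y points to the outlet, z up. Inside a round blue rim (inner radius 83 mm, 36 mm tall, on a 180 mm square deck) a drum with 7 white radial vanes (4 mm thick, 36 mm tall) makes 7 equal open-topped pockets; the vanes push the parts round on the floor, which does not turn.
- outlet (a point): Middle of the one opening in rim and floor: a notch 29 mm wide from hub to rim, this point 85 mm from the axis. A part pushed over it drops, slides down a steep chute (its end 118 mm from the axis, 54 mm above the bench) and into the tray if that is home. At the start the pocket over the notch is empty; each of the other six holds one part.
- drum (a joint): Drum angle, rad, counter-clockwise from above positive; turns either way (friction 0.06 N m) and stays where left. Starts within 0.14 of 0; at 0 the empty pocket is centred on the outlet. A pocket is 0.898 rad. Parts lag until the vane behind touches them: the k-th in line drops after about 0.9 k + 0.1 rad (give or take 0.25). Turn slowly, well under half a turn (3 rad) a second.
- crank_post (a point): Middle of the red upright post that turns the drum: 14 mm across, 43 mm tall (21 mm above and 22 mm below this point), 62 mm from the axis, on a black arm of the hub flange (radius 47 mm; both their tops, 43 mm above the drum's floor, are the drum's highest flat parts). Fingertips can push it round sideways. At drum angle 0 it stands straight opposite the outlet.
- tray (a joint): How far the orange tray is drawn out on its runners, m: 0 is fully home under the chute, 0.115 fully out. About 1.5 N of friction; stays where left. It slides straight away from the drum's axis in the outlet direction (local -y of drum_axis).
- tray_floor (a point): Centre of the tray's inner floor, 14 mm above the bench, 160 mm from the drum's axis when home. Tray 92 mm wide, 120 mm long along its travel (84 by 112 inside), walls 4 mm, rim 44 mm above the bench. Local axes as those of drum_axis.
- tray_handle (a point): Middle of the top edge of the tray's black upright handle plate at its outer end, 95 mm above the bench; the plate is 50 mm wide, 10 mm thick along the travel, 65 mm outward of the tray's centre (225 mm from the drum's axis when home). Push its outer face to send the tray home, its inner face (free for 51 mm above the tray's rim) to draw the tray out, or pinch it.
- roller1_center (a point): Centre of one of five alike bright steel rollers, upright cylinders 20 mm across, 22 mm tall, 54 g, each in a pocket of the drum at about 61 mm from the axis (centre 161 mm above the bench).
- roller2_center (a point): Centre of one of five alike bright steel rollers, upright cylinders 20 mm across, 22 mm tall, 54 g, each in a pocket of the drum at about 61 mm from the axis (centre 161 mm above the bench).
- roller3_center (a point): Centre of one of five alike bright steel rollers, upright cylinders 20 mm across, 22 mm tall, 54 g, each in a pocket of the drum at about 61 mm from the axis (centre 161 mm above the bench).
- roller4_center (a point): Centre of one of five alike bright steel rollers, upright cylinders 20 mm across, 22 mm tall, 54 g, each in a pocket of the drum at about 61 mm from the axis (centre 161 mm above the bench).
- roller5_center (a point): Centre of one of five alike bright steel rollers, upright cylinders 20 mm across, 22 mm tall, 54 g, each in a pocket of the drum at about 61 mm from the axis (centre 161 mm above the bench).
- brass_center (a point): Centre of the one brass (yellow) roller, 20 mm across, 22 mm tall, in a pocket of the drum; which pocket varies. It must stay in the drum.
- grease_jar: white jar with a red cap, 60 mm across, 75 mm tall, standing beside the dispenser; origin at the centre of its underside. Leave it alone.
- screwdriver: orange-handled screwdriver, 200 mm long, lying on the bench. Leave it alone.
- spanner: steel spanner, 170 mm long, lying on the bench. Leave it alone.
- grinding_discs: flat black stack of grinding discs, 76 mm across and 12 mm tall, lying on the bench; origin at the centre of its underside. Leave it alone.

How it is judged (in metres and radians):
On the way, in this order (a step that is already met when the one before it is completed fails the run):
1. the tray is fully home (within 8 mm) with all the rollers still in the drum (value of joint tray below 0.008 m and height (world z) of each of roller1_center, roller2_center, roller3_center, roller4_center, roller5_center, brass_center above 0.154 m and horizontal distance between each of roller1_center, roller2_center, roller3_center, roller4_center, roller5_center, brass_center and drum_axis below 0.08 m), for 0.2 s.
2. exactly three steel rollers lie in the tray while it is still home (within 12 mm), the others in the drum (value of joint tray below 0.012 m and ((height (world z) of roller1_center between 0.021 and 0.05 m and horizontal distance between each of roller1_center, roller2_center, roller3_center and tray_floor below 0.062 m and height (world z) of roller2_center between 0.021 and 0.05 m and height (world z) of roller3_center between 0.021 and 0.05 m and height (world z) of each of roller4_center, roller5_center above 0.154 m and horizontal distance between each of roller4_center, roller5_center and drum_axis below 0.08 m) or (height (world z) of roller1_center between 0.021 and 0.05 m and horizontal distance between each of roller1_center, roller2_center, roller4_center and tray_floor below 0.062 m and height (world z) of roller2_center between 0.021 and 0.05 m and height (world z) of roller4_center between 0.021 and 0.05 m and height (world z) of each of roller3_center, roller5_center above 0.154 m and horizontal distance between each of roller3_center, roller5_center and drum_axis below 0.08 m) or (height (world z) of roller1_center between 0.021 and 0.05 m and horizontal distance between each of roller1_center, roller2_center, roller5_center and tray_floor below 0.062 m and height (world z) of roller2_center between 0.021 and 0.05 m and height (world z) of roller5_center between 0.021 and 0.05 m and height (world z) of each of roller3_center, roller4_center above 0.154 m and horizontal distance between each of roller3_center, roller4_center and drum_axis below 0.08 m) or (height (world z) of roller1_center between 0.021 and 0.05 m and horizontal distance between each of roller1_center, roller3_center, roller4_center and tray_floor below 0.062 m and height (world z) of roller3_center between 0.021 and 0.05 m and height (world z) of roller4_center between 0.021 and 0.05 m and height (world z) of each of roller2_center, roller5_center above 0.154 m and horizontal distance between each of roller2_center, roller5_center and drum_axis below 0.08 m) or (height (world z) of roller1_center between 0.021 and 0.05 m and horizontal distance between each of roller1_center, roller3_center, roller5_center and tray_floor below 0.062 m and height (world z) of roller3_center between 0.021 and 0.05 m and height (world z) of roller5_center between 0.021 and 0.05 m and height (world z) of each of roller2_center, roller4_center above 0.154 m and horizontal distance between each of roller2_center, roller4_center and drum_axis below 0.08 m) or (height (world z) of roller1_center between 0.021 and 0.05 m and horizontal distance between each of roller1_center, roller4_center, roller5_center and tray_floor below 0.062 m and height (world z) of roller4_center between 0.021 and 0.05 m and height (world z) of roller5_center between 0.021 and 0.05 m and height (world z) of each of roller2_center, roller3_center above 0.154 m and horizontal distance between each of roller2_center, roller3_center and drum_axis below 0.08 m) or (height (world z) of roller2_center between 0.021 and 0.05 m and horizontal distance between each of roller2_center, roller3_center, roller4_center and tray_floor below 0.062 m and height (world z) of roller3_center between 0.021 and 0.05 m and height (world z) of roller4_center between 0.021 and 0.05 m and height (world z) of each of roller1_center, roller5_center above 0.154 m and horizontal distance between each of roller1_center, roller5_center and drum_axis below 0.08 m) or (height (world z) of roller2_center between 0.021 and 0.05 m and horizontal distance between each of roller2_center, roller3_center, roller5_center and tray_floor below 0.062 m and height (world z) of roller3_center between 0.021 and 0.05 m and height (world z) of roller5_center between 0.021 and 0.05 m and height (world z) of each of roller1_center, roller4_center above 0.154 m and horizontal distance between each of roller1_center, roller4_center and drum_axis below 0.08 m) or (height (world z) of roller2_center between 0.021 and 0.05 m and horizontal distance between each of roller2_center, roller4_center, roller5_center and tray_floor below 0.062 m and height (world z) of roller4_center between 0.021 and 0.05 m and height (world z) of roller5_center between 0.021 and 0.05 m and height (world z) of each of roller1_center, roller3_center above 0.154 m and horizontal distance between each of roller1_center, roller3_center and drum_axis below 0.08 m) or (height (world z) of roller3_center between 0.021 and 0.05 m and horizontal distance between each of roller3_center, roller4_center, roller5_center and tray_floor below 0.062 m and height (world z) of roller4_center between 0.021 and 0.05 m and height (world z) of roller5_center between 0.021 and 0.05 m and height (world z) of each of roller1_center, roller2_center above 0.154 m and horizontal distance between each of roller1_center, roller2_center and drum_axis below 0.08 m)) and height (world z) of brass_center above 0.154 m and horizontal distance between brass_center and drum_axis below 0.08 m), for 0.2 s.
At the end, for the whole second after the job is handed in: The tray is drawn out at least 95 mm of its 115 mm and at rest; exactly three steel rollers lie inside it, below its rim; the brass roller and the other two steel rollers are still on the drum's floor inside the rim, and the drum is at rest (value of joint tray above 0.095 m and velocity of joint tray between -0.01 and 0.01 m/s and velocity of joint drum between -0.1 and 0.1 rad/s and ((height (world z) of roller1_center between 0.021 and 0.05 m and horizontal distance between each of roller1_center, roller2_center, roller3_center and tray_floor below 0.062 m and height (world z) of roller2_center between 0.021 and 0.05 m and height (world z) of roller3_center between 0.021 and 0.05 m and height (world z) of each of roller4_center, roller5_center above 0.154 m and horizontal distance between each of roller4_center, roller5_center and drum_axis below 0.08 m) or (height (world z) of roller1_center between 0.021 and 0.05 m and horizontal distance between each of roller1_center, roller2_center, roller4_center and tray_floor below 0.062 m and height (world z) of roller2_center between 0.021 and 0.05 m and height (world z) of roller4_center between 0.021 and 0.05 m and height (world z) of each of roller3_center, roller5_center above 0.154 m and horizontal distance between each of roller3_center, roller5_center and drum_axis below 0.08 m) or (height (world z) of roller1_center between 0.021 and 0.05 m and horizontal distance between each of roller1_center, roller2_center, roller5_center and tray_floor below 0.062 m and height (world z) of roller2_center between 0.021 and 0.05 m and height (world z) of roller5_center between 0.021 and 0.05 m and height (world z) of each of roller3_center, roller4_center above 0.154 m and horizontal distance between each of roller3_center, roller4_center and drum_axis below 0.08 m) or (height (world z) of roller1_center between 0.021 and 0.05 m and horizontal distance between each of roller1_center, roller3_center, roller4_center and tray_floor below 0.062 m and height (world z) of roller3_center between 0.021 and 0.05 m and height (world z) of roller4_center between 0.021 and 0.05 m and height (world z) of each of roller2_center, roller5_center above 0.154 m and horizontal distance between each of roller2_center, roller5_center and drum_axis below 0.08 m) or (height (world z) of roller1_center between 0.021 and 0.05 m and horizontal distance between each of roller1_center, roller3_center, roller5_center and tray_floor below 0.062 m and height (world z) of roller3_center between 0.021 and 0.05 m and height (world z) of roller5_center between 0.021 and 0.05 m and height (world z) of each of roller2_center, roller4_center above 0.154 m and horizontal distance between each of roller2_center, roller4_center and drum_axis below 0.08 m) or (height (world z) of roller1_center between 0.021 and 0.05 m and horizontal distance between each of roller1_center, roller4_center, roller5_center and tray_floor below 0.062 m and height (world z) of roller4_center between 0.021 and 0.05 m and height (world z) of roller5_center between 0.021 and 0.05 m and height (world z) of each of roller2_center, roller3_center above 0.154 m and horizontal distance between each of roller2_center, roller3_center and drum_axis below 0.08 m) or (height (world z) of roller2_center between 0.021 and 0.05 m and horizontal distance between each of roller2_center, roller3_center, roller4_center and tray_floor below 0.062 m and height (world z) of roller3_center between 0.021 and 0.05 m and height (world z) of roller4_center between 0.021 and 0.05 m and height (world z) of each of roller1_center, roller5_center above 0.154 m and horizontal distance between each of roller1_center, roller5_center and drum_axis below 0.08 m) or (height (world z) of roller2_center between 0.021 and 0.05 m and horizontal distance between each of roller2_center, roller3_center, roller5_center and tray_floor below 0.062 m and height (world z) of roller3_center between 0.021 and 0.05 m and height (world z) of roller5_center between 0.021 and 0.05 m and height (world z) of each of roller1_center, roller4_center above 0.154 m and horizontal distance between each of roller1_center, roller4_center and drum_axis below 0.08 m) or (height (world z) of roller2_center between 0.021 and 0.05 m and horizontal distance between each of roller2_center, roller4_center, roller5_center and tray_floor below 0.062 m and height (world z) of roller4_center between 0.021 and 0.05 m and height (world z) of roller5_center between 0.021 and 0.05 m and height (world z) of each of roller1_center, roller3_center above 0.154 m and horizontal distance between each of roller1_center, roller3_center and drum_axis below 0.08 m) or (height (world z) of roller3_center between 0.021 and 0.05 m and horizontal distance between each of roller3_center, roller4_center, roller5_center and tray_floor below 0.062 m and height (world z) of roller4_center between 0.021 and 0.05 m and height (world z) of roller5_center between 0.021 and 0.05 m and height (world z) of each of roller1_center, roller2_center above 0.154 m and horizontal distance between each of roller1_center, roller2_center and drum_axis below 0.08 m)) and height (world z) of brass_center above 0.154 m and horizontal distance between brass_center and drum_axis below 0.08 m); the robot touches nothing.
It fails at once if the brass roller drops out of the drum (height (world z) of brass_center below 0.13 m).
It fails at once if the drum is spun faster than 4 rad/s (velocity of joint drum above 4 rad/s or velocity of joint drum below -4 rad/s).
It fails at once if a bystander (jar, screwdriver, spanner, discs) is moved by more than 25 mm (distance of any of grease_jar, screwdriver, spanner, grinding_discs from where it was at the start of the episode above 0.025 m).
It also fails if it takes over 67 s, if anything falls off the work surface, if the arm or the gripper's body presses on something with over 40 N, if the wrist force passes 120 N, or if a joint passes its speed limit or range.

## Working session

There is one attempt and no reset: what is moved stays moved. The work goes in short steps, Python scripts to look and compute and a tool call to move; the robot and the scene stay as the last step left them, time stands still between calls to the robot, and variables do not carry over. Pictures are saved under pics/ and viewed, at most 10 in all, crops included, and the job is handed in when it is done.

Besides the shell and the picture viewer there is one more tool, called after "Emit:" in YAML: its name, and indented under it one key for each argument. servo_tool: Moves the arm, as the interface text tells. Its arguments: {"type":"object","properties":{"deltas":{"type":"array"},"hand":{"type":"number"},"grip_force":{"type":"number"}},"required":["deltas"]}

```bash
mkdir -p pics; cat > h.py <<'E'
import numpy as np, cv2
from bench import readout, cams, job, r
def save(p,n,crop=None,s=1):
    im=p["img"][:,:,::-1]
    if crop: x0,y0,x1,y1=crop; im=im[y0:y1,x0:x1]
    cv2.imwrite("pics/"+n,cv2.resize(im,None,fx=s,fy=s))
def ray(p,px):
    u=cv2.undistortPoints(np.array([[px]],float),p["intrinsics"],p["D"])[0,0]
    R=np.array(p["R"]);t=np.array(p["t"]); return -R.T@t, R.T@np.array([u[0],u[1],1])
def atz(p,px,z):
    c,d=ray(p,px); return c+d*(z-c[2])/d[2]
def proj(p,X):
    R=np.array(p["R"]);rv=cv2.Rodrigues(R)[0]
    return cv2.projectPoints(np.array(X,float).reshape(-1,3),rv,np.array(p["t"],float),p["intrinsics"],p["D"])[0][:,0]
E
python3 - <<'E'
from h import *
o=readout.get_obs(); print(o["time_s"],o["tool_pos"],o["tool_rot"],o["width"],r.hold_point_z)
Z=dict(drum_axis=150,outlet=150,crank_post=None,tray_floor=14,tray_handle=95,brass_center=161,roller1_center=161,grease_jar=0,screwdriver=8,spanner=4,grinding_discs=0)
Z["crank_post"]=172
for n in("top","side"):
    p=cams.get_image(n); save(p,n+"0.png")
    for k,z in Z.items():
        for m in cams.mark_of(p,k)[:6]:
            if m["confidence"]>.3: print(n,k,np.round(m["pixel"]),round(m["confidence"],2),np.round(atz(p,m["pixel"],z)))
E
```

```text
0.0 [ 288.14170458 -581.97821507  213.6380597 ] [[ 8.96145138e-01  4.43760173e-01 -8.94575270e-04]
 [ 4.43761061e-01 -8.96143786e-01  1.56031762e-03]
 [-1.09261253e-04 -1.79524872e-03 -9.99998383e-01]] 92.30064120075052 18.700000000000003
top drum_axis [260. 257.] 0.77 [531. 118. 150.]
top outlet [289. 262.] 0.75 [517.  43. 150.]
top crank_post [229. 245.] 0.78 [561. 192. 172.]
top tray_floor [342. 272.] 0.71 [ 500. -100.   14.]
top tray_handle [369. 279.] 0.64 [ 474. -168.   95.]
top tray_handle [257. 237.] 0.64 [594. 133.  95.]
top brass_center [339. 272.] 0.5 [491. -86. 161.]
top brass_center [253. 236.] 0.38 [587. 135. 161.]
top roller1_center [248. 276.] 0.55 [482. 145. 161.]
top grease_jar [276. 207.] 0.77 [696.  90.   0.]
top screwdriver [234. 264.] 0.74 [528. 213.   8.]
top screwdriver [187. 262.] 0.61 [537. 348.   8.]
top spanner [456. 265.] 0.63 [ 517. -433.    4.]
top grinding_discs [407. 246.] 0.57 [ 576. -292.    0.]
side drum_axis [346. 311.] 0.98 [536. 125. 150.]
side outlet [359. 274.] 0.86 [520.  36. 150.]
side crank_post [338. 315.] 0.87 [549. 153. 172.]
side crank_post [323. 330.] 0.56 [572. 187. 172.]
side tray_floor [367. 267.] 0.91 [ 500. -107.   14.]
side tray_floor [323. 330.] 0.47 [578.  73.  14.]
side tray_handle [379. 227.] 0.63 [ 483. -153.   95.]
side brass_center [382. 321.] 0.63 [474. 148. 161.]
side brass_center [314. 306.] 0.61 [594. 130. 161.]
side roller1_center [324. 330.] 0.66 [571. 178. 161.]
side roller1_center [381. 322.] 0.47 [474. 149. 161.]
side grease_jar [355. 340.] 0.66 [514.  78.   0.]
side grease_jar [264. 329.] 0.56 [697.  76.   0.]
side screwdriver [328. 475.] 0.69 [541. 359.   8.]
side spanner [366. 182.] 0.71 [ 518. -408.    4.]
side grinding_discs [337. 206.] 0.79 [ 583. -310.    0.]
```

```bash
python3 - <<'E'
from h import *
a=cams.get_image("top");b=cams.get_image("side")
A=cv2.resize(a["img"][170:320,160:480],None,fx=2.5,fy=2.5,interpolation=2)
B=cv2.resize(b["img"][220:370,240:440],None,fx=4,fy=4,interpolation=2)
cv2.imwrite("pics/a.png",A[:,:,::-1]); cv2.imwrite("pics/b.png",B[:,:,::-1])
for p in(a,b):
  R=np.array(p["R"]);print(-R.T@p["t"])
  P=np.array([531,119,0]); 
E
```

```text
[ 406.1701439   -43.71773468 1311.25481336]
[535.61643095 772.66905065 985.06306627]
```

View pics/a.png

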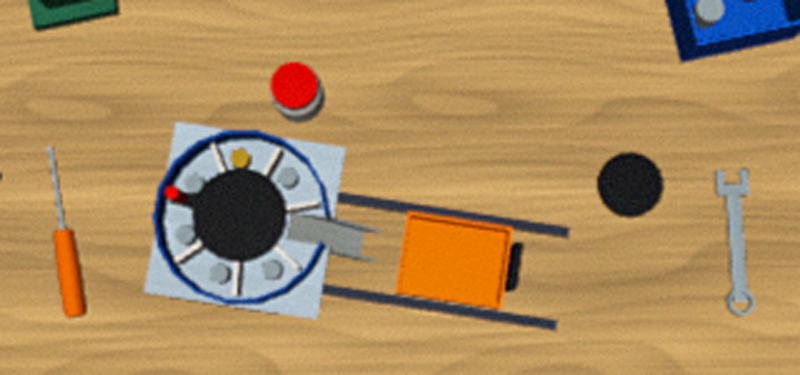

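View pics/b.png

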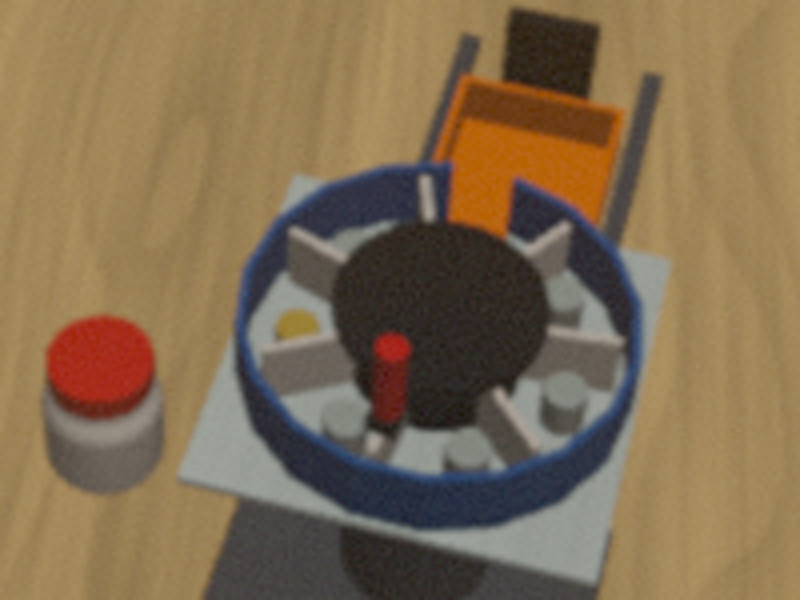

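The pictures show the empty pocket at the outlet (right side in the top view). In the top crop, the brass roller is at (240,158). It is second in line if the drum turns clockwise and fifth if it turns counter-clockwise, so I'll turn counter-clockwise. The tray is partly drawn out. Next I'll refine the geometry.

```bash
cat >> h.py <<'E'
def tri(p,a,q,b):
    c1,d1=ray(p,a);c2,d2=ray(q,b);d1/=np.linalg.norm(d1);d2/=np.linalg.norm(d2)
    s=np.linalg.lstsq(np.c_[d1,-d2],c2-c1,rcond=None)[0]
    P,Q=c1+s[0]*d1,c2+s[1]*d2; return (P+Q)/2,np.linalg.norm(P-Q)
def redpost(p,lo,hi,zt=None):
    "pixels of saturated red in a box -> mean pixel"
    h=cv2.cvtColor(p["img"],cv2.COLOR_RGB2HSV); m=((h[...,0]<6)|(h[...,0]>174))&(h[...,1]>170)&(h[...,2]>60)
    b=np.zeros_like(m); b[lo[1]:hi[1],lo[0]:hi[0]]=1; m&=b
    ys,xs=np.nonzero(m); return m,xs,ys
def world(p,m):
    ys,xs=np.nonzero(m&(p["z_map"]>0)); z=p["z_map"][ys,xs].astype(float)
    u=cv2.undistortPoints(np.c_[xs,ys].astype(float)[:,None],p["intrinsics"],p["D"])[:,0]
    return (np.c_[u*z[:,None],z]-p["t"])@np.array(p["R"])
E
python3 - <<'E'
from h import *
a=cams.get_image("top");b=cams.get_image("side")
for nm,p in(("top",a),("side",b)):
    full=np.ones((480,640),bool); W=world(p,full)
    C=np.array([531,119]); d=np.linalg.norm(W[:,:2]-C,axis=1)
    # rim top by depth
    s=(d>70)&(d<100)&(abs(W[:,2]-186)<4); Q=W[s]
    A=np.c_[2*Q[:,:2],np.ones(len(Q))]; x=np.linalg.lstsq(A,(Q[:,:2]**2).sum(1),rcond=None)[0]
    print(nm,"rim",len(Q),x[:2],np.sqrt(x[2]+x[:2]@x[:2]),Q[:,2].mean())
    h=cv2.cvtColor(p["img"],cv2.COLOR_RGB2HSV)
    m=(h[...,0]>108)&(h[...,0]<125)&(h[...,1]>150); Q=world(p,m); dd=np.linalg.norm(Q[:,:2]-C,axis=1); Q=Q[(dd<110)]
    print(" blue zmax",np.percentile(Q[:,2],[5,50,95]))
    s=(d<40)&(W[:,2]>170); print(" flange z",np.median(W[s][:,2]),W[s][:,2].max())
    m,xs,ys=redpost(p,(0,0),(640,480)); Q=world(p,m);dd=np.linalg.norm(Q[:,:2]-C,axis=1);Q=Q[dd<95]
    print(" post",len(Q),Q.mean(0),Q.max(0),Q.min(0))
    # deck z=150 square
    m=(h[...,0]>3)&(h[...,0]<16)&(h[...,1]>200); Q=world(p,m); Q=Q[(abs(Q[:,0]-500)<90)&(abs(Q[:,1]+100)<100)]
    T=Q[abs(Q[:,2]-44)<4]; print(" tray rim",len(T),cv2.minAreaRect(T[:,:2].astype(np.float32)))
    F=Q[abs(Q[:,2]-14)<4]; print(" tray floor",len(F),F.mean(0),cv2.minAreaRect(F[:,:2].astype(np.float32)))
    H=W[(abs(W[:,0]-478)<50)&(abs(W[:,1]+160)<50)&(abs(W[:,2]-93)<7)]; print(" handle",len(H),H.mean(0) if len(H) else 0,cv2.minAreaRect(H[:,:2].astype(np.float32)) if len(H)>3 else 0)
print("post",tri(a,cams.mark_of(a,"crank_post")[0]["pixel"],b,cams.mark_of(b,"crank_post")[0]["pixel"]))
print("handle",tri(a,cams.mark_of(a,"tray_handle")[0]["pixel"],b,cams.mark_of(b,"tray_handle")[0]["pixel"]))
print("axis",tri(a,cams.mark_of(a,"drum_axis")[0]["pixel"],b,cams.mark_of(b,"drum_axis")[0]["pixel"]))
E
```

```text
top rim 375 [531.15857023 121.92885301] 84.46449013591165 186.23019477377895
 blue zmax [172.81621356 185.61530106 189.81275736]
 flange z 193.90967529859574 200.70218352541218
 post 30 [549.0635357  182.37616354 229.76306131] [563.40329334 200.32201775 238.53982463] [541.95926123 175.57257354 175.06347058]
 tray rim 164 ((494.13311767578125, -97.53287506103516), (120.1487045288086, 92.21507263183594), 80.50413513183594)
 tray floor 444 [ 505.11726239 -104.32391543   14.33272872] ((498.9842529296875, -98.23371887207031), (112.41413116455078, 89.7624282836914), 80.2531509399414)
 handle 69 [ 483.74786285 -161.04672401   94.73736112] ((482.9320068359375, -161.2926788330078), (9.830843925476074, 49.07065963745117), 80.37863159179688)
side rim 912 [532.97259433 123.70199557] 84.16125514646244 185.58042446830166
 blue zmax [178.26483032 185.7751884  186.62362493]
 flange z 193.2384244949314 197.71143122758147
 post 133 [549.67694192 185.19011647 220.4884963 ] [556.25883172 191.74016226 237.79319831] [543.86358568 141.92499314 191.39787752]
 tray rim 148 ((493.00335693359375, -115.48246765136719), (86.38731384277344, 90.91234588623047), 80.1103286743164)
 tray floor 427 [ 496.0640566  -124.04643671   14.31623648] ((494.864013671875, -115.15569305419922), (83.30966186523438, 82.33216094970703), 80.83063507080078)
 handle 131 [ 486.27411808 -157.56957691   92.8225636 ] ((485.9852294921875, -158.46070861816406), (15.991432189941406, 48.70669937133789), 80.54261779785156)
post (array([552.01440101, 183.65117186, 218.64138324]), np.float64(3.173143263799517))
handle (array([ 484.43846079, -164.09995961,   89.75715615]), np.float64(9.09896598134508))
axis (array([530.77616704, 123.75134836, 154.0511199 ]), np.float64(0.6926693641011783))
```

Emit:
servo_tool:
  deltas:
    - [0.2,-0.16,0,0,0,0]
    - [0.45,-0.36,0,0,0,0]
    - [0.7,-0.56,0,0,0,0]
    - [0.95,-0.76,0,0,0,0]
  hand: 0.6

```text
time_s: 2.03
tool_pos: [340.1, -471.1, 214.5]
tool_rot: [[0.896, 0.443, 0.0], [0.443, -0.896, -0.0], [0.0, 0.0, -1.0]]
ft_force: [1.2, -0.9, -0.6]
width: 67.3
gripper_force: 0.0
```

Emit:
servo_tool:
  deltas:
    - [0.25,-0.2,0,0,0,0]
    - [0.5,-0.4,0,0,0,0]
    - [0.75,-0.6,0,0,0,0]
    - [0.95,-0.76,0,0,0,0]

```text
time_s: 2.37
tool_pos: [392.3, -359.6, 214.8]
tool_rot: [[0.895, 0.445, 0.001], [0.445, -0.895, 0.0], [0.001, 0.0, -1.0]]
ft_force: [0.4, -0.3, 0.5]
width: 55.1
gripper_force: 0.0
```

Emit:
servo_tool:
  deltas:
    - [0.25,-0.2,0,0,0,0]
    - [0.5,-0.4,0,0,0,0]
    - [0.75,-0.6,0,0,0,0]
    - [0.95,-0.76,0,0,0,0]

```text
time_s: 2.7
tool_pos: [443.6, -249.3, 214.9]
tool_rot: [[0.895, 0.445, 0.001], [0.445, -0.895, 0.0], [0.001, 0.0, -1.0]]
ft_force: [0.2, 0.9, 0.5]
width: 55.3
gripper_force: 0.0
```

Emit:
servo_tool:
  deltas:
    - [0.2,-0.16,0,0,0,0.04]
    - [0.4,-0.32,0,0,0,0.08]
    - [0.6,-0.48,0,0,0,0.12]
    - [0.78,-0.63,0,0,0,0.16]
    - [0.78,-0.63,0,0,0,0.2]
    - [0.78,-0.63,0,0,0,0.2]
    - [0.78,-0.63,0,0,0,0.2]

```text
time_s: 3.28
tool_pos: [484.6, -160.8, 214.6]
tool_rot: [[0.986, -0.164, -0.0], [-0.164, -0.986, -0.001], [0.0, 0.001, -1.0]]
ft_force: [0.1, -0.3, 0.1]
width: 55.2
gripper_force: 0.0
```

Emit:
servo_tool:
  deltas:
    - [0,0,0.25,0,0,0]
    - [0,0,0.5,0,0,0]
    - [0,0,0.75,0,0,0]
    - [0,0,0.9,0,0,0]

```text
time_s: 3.62
tool_pos: [482.9, -161.7, 122.5]
tool_rot: [[0.986, -0.166, -0.003], [-0.166, -0.986, 0.0], [-0.003, 0.0, -1.0]]
ft_force: [-1.0, 0.2, -0.6]
width: 54.9
gripper_force: 0.0
```

Emit:
servo_tool:
  deltas:
    - [0,0,0.2,0,0,0]
    - [0,0,0.4,0,0,0]
    - [0,0,0.55,0,0,0]
    - [0,0,0.65,0,0,0]
    - [0,0,0.65,0,0,0]

```text
time_s: 4.03
tool_pos: [482.9, -161.3, 57.7]
tool_rot: [[0.986, -0.167, -0.004], [-0.167, -0.986, 0.001], [-0.004, -0.0, -1.0]]
ft_force: [-0.7, 1.0, 0.4]
width: 55.3
gripper_force: 0.0
```

Emit:
servo_tool:
  deltas:
    - [0,0,0,0,0,0]
    - [0,0,0,0,0,0]
    - [0,0,0,0,0,0]
    - [0,0,0,0,0,0]
    - [0,0,0,0,0,0]
    - [0,0,0,0,0,0]
  hand: 0
  grip_force: 15

```text
time_s: 4.53
tool_pos: [484.9, -160.7, 60.1]
tool_rot: [[0.986, -0.168, 0.001], [-0.168, -0.986, -0.0], [0.001, 0.0, -1.0]]
ft_force: [0.9, -0.6, 0.3]
width: 17.3
gripper_force: 0.0
```

Emit:
servo_tool:
  deltas:
    - [0,0,0,0,0,0]
    - [0,0,0,0,0,0]
    - [0,0,0,0,0,0]
    - [0,-0.1,0,0,0,0]
    - [0,-0.2,0,0,0,0]
    - [0,-0.3,0,0,0,0]
    - [0,-0.4,0,0,0,0]
    - [0,-0.48,0,0,0,0]
    - [0,-0.55,0,0,0,0]
    - [0,-0.6,0,0,0,0]
    - [0,-0.64,0,0,0,0]
    - [0,-0.64,0,0,0,0]

```text
time_s: 5.53
tool_pos: [495.2, -98.3, 59.9]
tool_rot: [[0.986, -0.168, -0.0], [-0.168, -0.986, -0.002], [-0.0, 0.002, -1.0]]
ft_force: [-2.3, -7.2, 5.6]
width: 9.9
gripper_force: 15.0
```

```bash
python3 - <<'E'
from h import *
o=readout.get_obs(); print(o["time_s"],o["tool_pos"],o["width"],o["ft_force"])
a=np.array([532,122.8]);print("r",np.linalg.norm(o["tool_pos"][:2]-a))
E
```

```text
5.5333 [495.2041781  -98.33357729  59.85576084] 9.874988158243019 [-2.26744649 -7.24556649  5.55640258]
r 224.17402060689744
```

Emit:
servo_tool:
  deltas:
    - [0,0,0,0,0,0]
    - [0,0,0,0,0,0]
    - [0,0,0,0,0,0]
    - [0,0,0,0,0,0]
    - [0,0,-0.3,0,0,0]
    - [0,0,-0.6,0,0,0]
    - [0,0,-0.99,0,0,0]
  hand: 0.5

```text
time_s: 6.12
tool_pos: [493.7, -96.7, 157.8]
tool_rot: [[0.986, -0.167, -0.005], [-0.167, -0.986, 0.001], [-0.005, -0.001, -1.0]]
ft_force: [0.4, -0.0, -0.6]
width: 46.0
gripper_force: 0.0
```

Emit:
servo_tool:
  deltas:
    - [0,0,-0.3,0,0,0]
    - [0,0,-0.65,0,0,0]
    - [0,0,-0.99,0,0,0]
    - [0,0,-0.99,0,0,0]

```text
time_s: 6.45
tool_pos: [499.1, -97.5, 264.2]
tool_rot: [[0.986, -0.167, 0.012], [-0.167, -0.986, -0.002], [0.012, -0.0, -1.0]]
ft_force: [1.0, -0.3, 0.5]
width: 45.8
gripper_force: 0.0
```

Emit:
servo_tool:
  deltas:
    - [0,-0.3,0,0,0,0]
    - [0.03,-0.6,0,0,0,0]
    - [0.05,-0.95,0,0,0,0]

```text
time_s: 6.7
tool_pos: [516.1, -4.6, 257.4]
tool_rot: [[0.985, -0.171, 0.0], [-0.171, -0.985, -0.0], [0.0, 0.0, -1.0]]
ft_force: [0.7, 0.0, -0.4]
width: 46.2
gripper_force: 0.0
```

Emit:
servo_tool:
  deltas:
    - [0,-0.35,0,0,0,0]
    - [0.01,-0.7,0,0,0,0]
    - [0.01,-0.95,0,0,0,0]

```text
time_s: 6.95
tool_pos: [532.8, 92.7, 257.0]
tool_rot: [[0.986, -0.165, -0.0], [-0.165, -0.986, 0.001], [-0.001, -0.001, -1.0]]
ft_force: [-0.0, 0.0, 1.8]
width: 46.4
gripper_force: 0.0
```

Emit:
servo_tool:
  deltas:
    - [0,-0.35,0,0,0,0]
    - [0.01,-0.7,0,0,0,0]
    - [0.01,-0.95,0,0,0,0]
    - [0.01,-0.95,0,0,0,0]
    - [0.01,-0.95,0,0,0,0]

```text
time_s: 7.37
tool_pos: [549.3, 184.1, 256.5]
tool_rot: [[0.986, -0.164, -0.002], [-0.164, -0.986, 0.0], [-0.002, 0.0, -1.0]]
ft_force: [0.1, 0.7, 0.2]
width: 45.7
gripper_force: 0.0
```

```bash
python3 - <<'E'
from h import *
o=readout.get_obs(); print(o["time_s"],o["tool_pos"],o["width"],o["joints"])
p=cams.get_image("wrist");s=cams.get_image("side");t=cams.get_image("top")
print("proj post top",proj(p,[[549.8,183,236]]))
m,xs,ys=redpost(p,(0,0),(640,480));print(len(xs),xs.mean(),ys.mean())
Q=world(p,m);Q=Q[(Q[:,2]>233)];print(len(Q),Q.mean(0))
im=np.hstack([cv2.resize(p["img"],(400,300)),cv2.resize(s["img"][190:370,220:460],(400,300))]);cv2.imwrite("pics/c.png",im[:,:,::-1])
h=cv2.cvtColor(s["img"],cv2.COLOR_RGB2HSV); 
H=world(s,(h[...,0]>3)&(h[...,0]<16)&(h[...,1]>200)); H=H[(H[:,1]<30)&(H[:,1]>-150)&(abs(H[:,2]-44)<4)]
print("tray far",((H[:,:2]-[532,122.8])@[-.167,-.986]).max())
E
```

```text
7.3667 [549.25443466 184.12366455 256.51201187] 45.685445521024484 [  -7.38985675   19.12172895  -18.0789716    98.44140721    6.46152577
   63.54806059 -126.88008746]
proj post top [[322.31093971 276.39336938]]
3898 401.7283222165213 61.61262185736275
415 [548.91263755 182.73085305 234.79936328]
tray far 222.81981477374086
```

View pics/c.png

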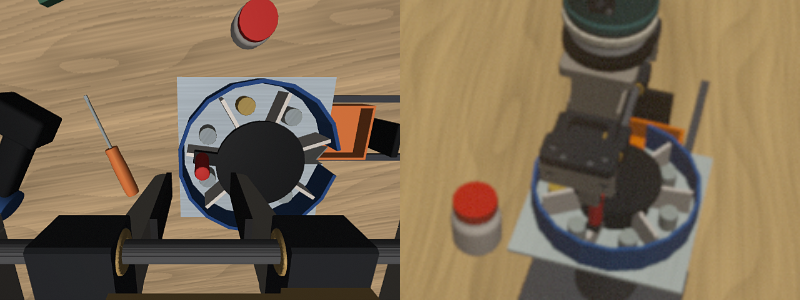

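The post lies between the fingers at wrist pixel (322,276), the tray is home, and all six parts are still in the drum. I'll descend and pinch the post.

Emit:
servo_tool:
  deltas:
    - [0,0,0.15,0,0,0]
    - [0,0.01,0.3,0,0,0]
    - [0,0.01,0.44,0,0,0]
    - [0,0.01,0.53,0,0,0]
    - [0,0.01,0.53,0,0,0]
    - [0,0.01,0.53,0,0,0]

```text
time_s: 8.02
tool_pos: [549.9, 180.4, 204.5]
tool_rot: [[0.986, -0.169, -0.001], [-0.169, -0.986, -0.0], [-0.0, 0.0, -1.0]]
ft_force: [0.2, 0.7, -0.2]
width: 46.1
gripper_force: 0.0
```

Emit:
servo_tool:
  deltas:
    - [0,0,0,0,0,0]
    - [0,0,0,0,0,0]
    - [0,0,0,0,0,0]
    - [0,0,0,0,0,0]
    - [0,0,0,0,0,0]
    - [0,0,0,0,0,0]
    - [0,0,0,0,0,0]
    - [0,0,0,0,0,0]
  hand: 0
  grip_force: 12

```text
time_s: 8.68
tool_pos: [550.3, 182.9, 205.1]
tool_rot: [[0.986, -0.167, 0.002], [-0.167, -0.986, 0.002], [0.001, -0.002, -1.0]]
ft_force: [1.3, 5.6, 0.3]
width: 13.5
gripper_force: 12.0
```

```bash
cat > arc.py <<'E'
# rows along the circle: start drum angle a0 (rad), end a1, n rows; tool fixed. prints shifts in tool units from the pose at a0
import sys
from h import *
a0,a1,n=float(sys.argv[1]),float(sys.argv[2]),int(sys.argv[3])
o=readout.get_obs();R=np.array(o["tool_rot"]);c=np.array([532,122.8]);b=np.radians(80.4)
P=lambda a:c+62*np.array([np.cos(b+a),np.sin(b+a)])
v=o["tool_pos"][:2]-c;print("now r",np.linalg.norm(v),"drum",np.arctan2(v[1],v[0])-b,o["time_s"],o["width"],o["ft_force"])
for i in range(1,n+1):
    d=np.r_[P(a0+(a1-a0)*i/n)-P(a0),0]@R/100;print([round(d[0],2),round(d[1],2),0,0,0,0],end=", ")
E
python3 arc.py -0.11 0.49 12;echo; python3 arc.py 0.49 1.09 12
```

```text
now r 62.855552381326085 drum -0.1278107538648947 8.6833 13.485961670703189 [1.28708487 5.5990971  0.28915408]
[np.float64(-0.03), np.float64(-0.0), 0, 0, 0, 0], [np.float64(-0.06), np.float64(-0.0), 0, 0, 0, 0], [np.float64(-0.09), np.float64(-0.0), 0, 0, 0, 0], [np.float64(-0.12), np.float64(-0.0), 0, 0, 0, 0], [np.float64(-0.15), np.float64(0.0), 0, 0, 0, 0], [np.float64(-0.19), np.float64(0.01), 0, 0, 0, 0], [np.float64(-0.22), np.float64(0.01), 0, 0, 0, 0], [np.float64(-0.25), np.float64(0.02), 0, 0, 0, 0], [np.float64(-0.27), np.float64(0.03), 0, 0, 0, 0], [np.float64(-0.3), np.float64(0.04), 0, 0, 0, 0], [np.float64(-0.33), np.float64(0.06), 0, 0, 0, 0], [np.float64(-0.36), np.float64(0.07), 0, 0, 0, 0], 
now r 62.855552381326085 drum -0.1278107538648947 8.6833 13.485961670703189 [1.28708487 5.5990971  0.28915408]
[np.float64(-0.03), np.float64(0.02), 0, 0, 0, 0], [np.float64(-0.05), np.float64(0.03), 0, 0, 0, 0], [np.float64(-0.08), np.float64(0.05), 0, 0, 0, 0], [np.float64(-0.1), np.float64(0.07), 0, 0, 0, 0], [np.float64(-0.13), np.float64(0.09), 0, 0, 0, 0], [np.float64(-0.15), np.float64(0.11), 0, 0, 0, 0], [np.float64(-0.17), np.float64(0.13), 0, 0, 0, 0], [np.float64(-0.19), np.float64(0.16), 0, 0, 0, 0], [np.float64(-0.21), np.float64(0.18), 0, 0, 0, 0], [np.float64(-0.23), np.float64(0.21), 0, 0, 0, 0], [np.float64(-0.24), np.float64(0.23), 0, 0, 0, 0], [np.float64(-0.26), np.float64(0.26), 0, 0, 0, 0],
```

Emit:
servo_tool:
  deltas:
    - [-0.03,0,0,0,0,0]
    - [-0.06,0,0,0,0,0]
    - [-0.09,0,0,0,0,0]
    - [-0.12,0,0,0,0,0]
    - [-0.15,0,0,0,0,0]
    - [-0.19,0.01,0,0,0,0]
    - [-0.22,0.01,0,0,0,0]
    - [-0.25,0.02,0,0,0,0]
    - [-0.27,0.03,0,0,0,0]
    - [-0.3,0.04,0,0,0,0]
    - [-0.33,0.06,0,0,0,0]
    - [-0.36,0.07,0,0,0,0]

```text
time_s: 9.68
tool_pos: [513.0, 184.0, 205.1]
tool_rot: [[0.986, -0.165, 0.001], [-0.165, -0.986, 0.005], [0.001, -0.005, -1.0]]
ft_force: [0.6, 8.5, -1.7]
width: 13.7
gripper_force: 12.0
```

Emit:
servo_tool:
  deltas:
    - [-0.03,0.02,0,0,0,0]
    - [-0.05,0.03,0,0,0,0]
    - [-0.08,0.05,0,0,0,0]
    - [-0.1,0.07,0,0,0,0]
    - [-0.13,0.09,0,0,0,0]
    - [-0.15,0.11,0,0,0,0]
    - [-0.17,0.13,0,0,0,0]
    - [-0.19,0.16,0,0,0,0]
    - [-0.21,0.18,0,0,0,0]
    - [-0.23,0.21,0,0,0,0]
    - [-0.24,0.23,0,0,0,0]
    - [-0.26,0.26,0,0,0,0]

```text
time_s: 10.68
tool_pos: [480.6, 163.4, 204.9]
tool_rot: [[0.986, -0.164, -0.003], [-0.164, -0.986, 0.004], [-0.004, -0.004, -1.0]]
ft_force: [-6.6, 10.1, 3.9]
width: 13.6
gripper_force: 12.0
```

```bash
cat >> h.py <<'E'
def look(name):
    p,s,t=[cams.get_image(n) for n in("wrist","side","top")]
    im=np.hstack([cv2.resize(p["img"],(400,300)),cv2.resize(s["img"][190:370,220:460],(400,300),interpolation=2)])
    im2=np.hstack([cv2.resize(t["img"][200:300,200:400],(600,300),interpolation=2),np.zeros((300,200,3),np.uint8)])
    cv2.imwrite("pics/"+name,np.vstack([im,im2])[:,:,::-1])
E
python3 -c "from h import *; look('d.png')"; python3 arc.py 1.09 1.69 12; python3 arc.py 1.69 2.29 12; python3 arc.py 2.29 2.89 12;python3 arc.py 2.89 3.25 8
```

```text
now r 65.29394574157406 drum 1.0877860936537194 10.8333 13.763986334430166 [-8.9003007   7.67124081  5.99428564]
[np.float64(-0.01), np.float64(0.03), 0, 0, 0, 0], [np.float64(-0.03), np.float64(0.06), 0, 0, 0, 0], [np.float64(-0.04), np.float64(0.09), 0, 0, 0, 0], [np.float64(-0.05), np.float64(0.11), 0, 0, 0, 0], [np.float64(-0.05), np.float64(0.14), 0, 0, 0, 0], [np.float64(-0.06), np.float64(0.18), 0, 0, 0, 0], [np.float64(-0.07), np.float64(0.21), 0, 0, 0, 0], [np.float64(-0.07), np.float64(0.24), 0, 0, 0, 0], [np.float64(-0.07), np.float64(0.27), 0, 0, 0, 0], [np.float64(-0.07), np.float64(0.3), 0, 0, 0, 0], [np.float64(-0.07), np.float64(0.33), 0, 0, 0, 0], [np.float64(-0.07), np.float64(0.36), 0, 0, 0, 0], now r 65.29394574157406 drum 1.0877860936537194 10.8333 13.763986334430166 [-8.9003007   7.67124081  5.99428564]
[np.float64(0.0), np.float64(0.03), 0, 0, 0, 0], [np.float64(0.01), np.float64(0.06), 0, 0, 0, 0], [np.float64(0.02), np.float64(0.09), 0, 0, 0, 0], [np.float64(0.03), np.float64(0.12), 0, 0, 0, 0], [np.float64(0.04), np.float64(0.15), 0, 0, 0, 0], [np.float64(0.
[... 859 characters left out ...]
0.22), np.float64(0.16), 0, 0, 0, 0], [np.float64(0.25), np.float64(0.17), 0, 0, 0, 0], [np.float64(0.28), np.float64(0.18), 0, 0, 0, 0], [np.float64(0.31), np.float64(0.19), 0, 0, 0, 0], now r 65.29394574157406 drum 1.0877860936537194 10.8333 13.763986334430166 [-8.9003007   7.67124081  5.99428564]
[np.float64(0.03), np.float64(0.01), 0, 0, 0, 0], [np.float64(0.05), np.float64(0.01), 0, 0, 0, 0], [np.float64(0.08), np.float64(0.02), 0, 0, 0, 0], [np.float64(0.11), np.float64(0.02), 0, 0, 0, 0], [np.float64(0.14), np.float64(0.02), 0, 0, 0, 0], [np.float64(0.17), np.float64(0.02), 0, 0, 0, 0], [np.float64(0.19), np.float64(0.02), 0, 0, 0, 0], [np.float64(0.22), np.float64(0.02), 0, 0, 0, 0],
```

View pics/d.png

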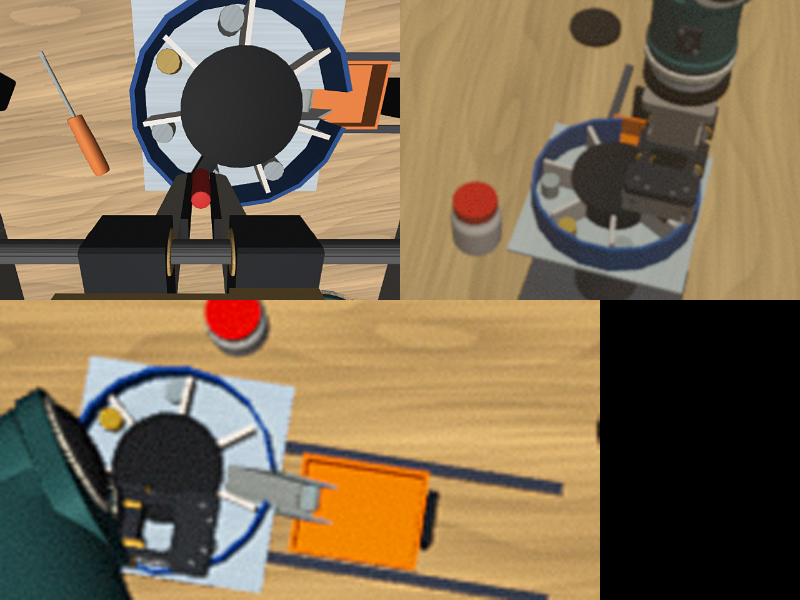

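The first steel roller is on the chute at about (313,498) in the mosaic. The tray is home, and the brass roller is far from the outlet. I'll carry on turning, with a small outward correction.

Emit:
servo_tool:
  deltas:
    - [-0.03,0.03,0,0,0,0]
    - [-0.05,0.06,0,0,0,0]
    - [-0.06,0.09,0,0,0,0]
    - [-0.07,0.11,0,0,0,0]
    - [-0.07,0.14,0,0,0,0]
    - [-0.08,0.18,0,0,0,0]
    - [-0.09,0.21,0,0,0,0]
    - [-0.09,0.24,0,0,0,0]
    - [-0.09,0.27,0,0,0,0]
    - [-0.09,0.3,0,0,0,0]
    - [-0.09,0.33,0,0,0,0]
    - [-0.09,0.36,0,0,0,0]

```text
time_s: 11.83
tool_pos: [468.7, 124.8, 204.8]
tool_rot: [[0.986, -0.168, 0.001], [-0.168, -0.986, 0.0], [0.001, -0.0, -1.0]]
ft_force: [-0.5, 4.2, 4.2]
width: 13.7
gripper_force: 12.0
```

Emit:
servo_tool:
  deltas:
    - [0,0.03,0,0,0,0]
    - [0.01,0.06,0,0,0,0]
    - [0.02,0.09,0,0,0,0]
    - [0.03,0.12,0,0,0,0]
    - [0.04,0.15,0,0,0,0]
    - [0.05,0.18,0,0,0,0]
    - [0.06,0.21,0,0,0,0]
    - [0.08,0.23,0,0,0,0]
    - [0.09,0.26,0,0,0,0]
    - [0.11,0.29,0,0,0,0]
    - [0.13,0.31,0,0,0,0]
    - [0.15,0.33,0,0,0,0]

```text
time_s: 12.83
tool_pos: [477.5, 89.7, 204.5]
tool_rot: [[0.986, -0.168, -0.001], [-0.168, -0.986, -0.0], [-0.001, 0.0, -1.0]]
ft_force: [-1.4, 3.0, 4.5]
width: 13.3
gripper_force: 12.0
```

```bash
python3 -c "
from h import *; look('e.png')
o=readout.get_obs();v=o['tool_pos'][:2]-np.array([529.3,124.5]);print(np.linalg.norm(v),np.degrees(np.arctan2(v[1],v[0]))%360-80.4,o['ft_force'],o['time_s'],o['tool_pos'],o['joints'])"
```

```text
62.4202193807429 134.00708261934204 [0.65739608 1.59955813 3.51074156] 12.9833 [477.80059415  89.22826933 204.47357861] [ 6.44750031e-02  1.28308018e+01 -1.65987563e+01  1.13964119e+02
  4.57206236e+00  5.38243156e+01 -1.18544317e+02]
```

View pics/e.png

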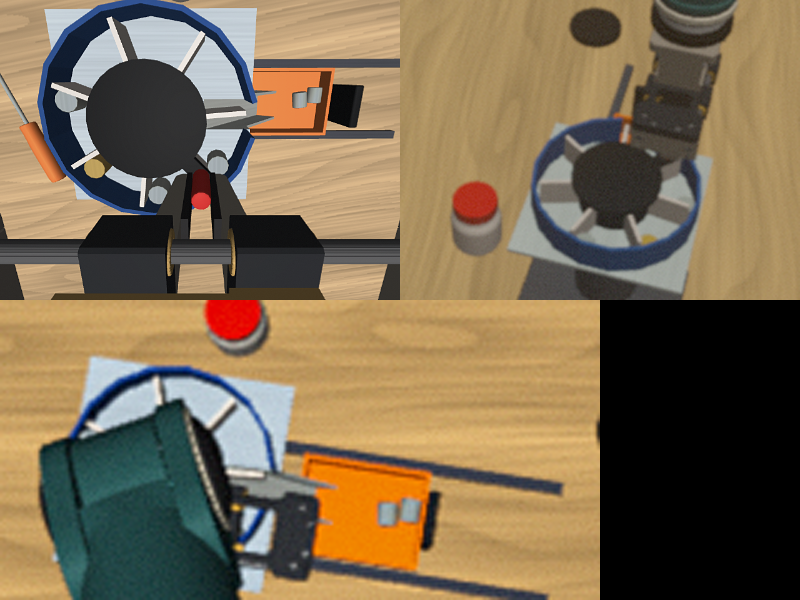

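Two rollers are in the tray at drum 2.34 rad, seen at (300,98) and (315,95). The four parts still in the drum are in the expected order, with two steel rollers ahead of the brass one. I'll continue to about 2.95 rad.

Emit:
servo_tool:
  deltas:
    - [0.02,0.02,0,0,0,0]
    - [0.04,0.04,0,0,0,0]
    - [0.07,0.07,0,0,0,0]
    - [0.09,0.08,0,0,0,0]
    - [0.12,0.1,0,0,0,0]
    - [0.14,0.12,0,0,0,0]
    - [0.17,0.14,0,0,0,0]
    - [0.2,0.15,0,0,0,0]
    - [0.22,0.16,0,0,0,0]
    - [0.25,0.17,0,0,0,0]
    - [0.28,0.18,0,0,0,0]
    - [0.31,0.19,0,0,0,0]

```text
time_s: 13.98
tool_pos: [504.8, 66.6, 204.4]
tool_rot: [[0.986, -0.167, -0.001], [-0.167, -0.986, 0.001], [-0.001, -0.0, -1.0]]
ft_force: [-0.0, 6.4, 1.6]
width: 13.7
gripper_force: 12.0
```

Emit:
servo_tool:
  deltas:
    - [0,0,0,0,0,0]
    - [0,0,0,0,0,0]
    - [0,0,0,0,0,0]
    - [0,0,0,0,0,0]
    - [0,0,0,0,0,0]
    - [0,0,0,0,0,0]

```text
time_s: 14.48
tool_pos: [505.4, 66.4, 204.4]
tool_rot: [[0.986, -0.168, 0.001], [-0.168, -0.986, 0.0], [0.001, -0.001, -1.0]]
ft_force: [1.2, 5.6, -0.3]
width: 13.9
gripper_force: 12.0
```

```bash
python3 -c "
from h import *; look('f.png')
o=readout.get_obs();v=o['tool_pos'][:2]-np.array([529.3,124.5]);print(np.linalg.norm(v),np.degrees(np.arctan2(v[1],v[0]))%360-80.4,o['ft_force'],o['time_s'],o['tool_pos'])"
```

```text
62.89143158532176 167.31629100201366 [ 2.30539544  5.47400588 -0.12008058] 14.6333 [505.45200449  66.3054532  204.39197435]
```

View pics/f.png

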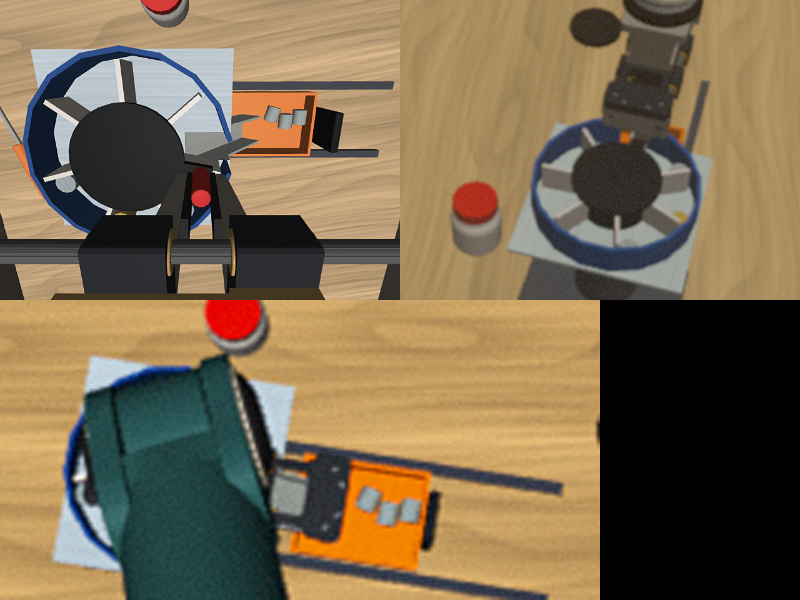

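All three rollers are in the tray, at (272,115), (286,120) and (300,117), with the drum at 2.92 rad. I'll release the post, lift, and go to the tray handle.

Emit:
servo_tool:
  deltas:
    - [0,0,0,0,0,0]
    - [0,0,0,0,0,0]
    - [0,0,0,0,0,0]
    - [0,0,0,0,0,0]
    - [0,0,0,0,0,0]
    - [0,0,-0.2,0,0,0]
    - [0,0,-0.4,0,0,0]
    - [0,0,-0.6,0,0,0]
    - [0,0,-0.6,0,0,0]
  hand: 0.5

```text
time_s: 15.38
tool_pos: [507.1, 66.3, 268.3]
tool_rot: [[0.986, -0.168, 0.007], [-0.168, -0.986, 0.0], [0.006, -0.001, -1.0]]
ft_force: [0.5, 0.1, 0.5]
width: 46.2
gripper_force: 0.0
```

Emit:
servo_tool:
  deltas:
    - [0.03,0.25,0,0,0,0]
    - [0.06,0.5,0,0,0,0]
    - [0.08,0.75,0,0,0,0]
    - [0.1,0.95,0,0,0,0]

```text
time_s: 15.72
tool_pos: [498.2, -31.3, 263.9]
tool_rot: [[0.986, -0.169, -0.001], [-0.169, -0.986, -0.001], [-0.001, 0.001, -1.0]]
ft_force: [0.7, 0.3, -0.3]
width: 46.0
gripper_force: 0.0
```

Emit:
servo_tool:
  deltas:
    - [0.03,0.25,0,0,0,0]
    - [0.06,0.5,0,0,0,0]
    - [0.07,0.7,0,0,0,0]
    - [0.07,0.7,0,0,0,0]
    - [0.07,0.7,0,0,0,0]
    - [0.07,0.7,0,0,0,0]

```text
time_s: 16.22
tool_pos: [493.8, -98.5, 264.1]
tool_rot: [[0.986, -0.167, -0.001], [-0.167, -0.986, 0.001], [-0.001, -0.0, -1.0]]
ft_force: [-1.0, -0.4, 0.1]
width: 45.9
gripper_force: 0.0
```

Emit:
servo_tool:
  deltas:
    - [0,0,0.25,0,0,0]
    - [0,0,0.5,0,0,0]
    - [0,0,0.75,0,0,0]
    - [0,0,0.98,0,0,0]

```text
time_s: 16.55
tool_pos: [494.0, -97.6, 165.3]
tool_rot: [[0.986, -0.165, -0.0], [-0.165, -0.986, 0.001], [-0.0, -0.001, -1.0]]
ft_force: [-0.3, -0.5, 0.7]
width: 45.9
gripper_force: 0.0
```

Emit:
servo_tool:
  deltas:
    - [0,0,0.25,0,0,0]
    - [0,0,0.5,0,0,0]
    - [0,0,0.7,0,0,0]
    - [0,0,0.9,0,0,0]
    - [0,0,0.99,0,0,0]
    - [0,0,0.99,0,0,0]
    - [0,0,0.99,0,0,0]

```text
time_s: 17.13
tool_pos: [494.3, -98.5, 67.7]
tool_rot: [[0.986, -0.166, -0.0], [-0.166, -0.986, 0.0], [-0.0, -0.0, -1.0]]
ft_force: [-0.2, 0.1, -0.3]
width: 46.0
gripper_force: 0.0
```

Emit:
servo_tool:
  deltas:
    - [0,0,0,0,0,0]
    - [0,0,0,0,0,0]
    - [0,0,0,0,0,0]
    - [0,0,0,0,0,0]
    - [0,0,0,0,0,0]
    - [0,0,0,0,0,0]
    - [0,0,0,0,0,0]
    - [0,0,0,0,0,0]
    - [0,0,0,0,0,0]
  hand: 0
  grip_force: 15

```text
time_s: 17.88
tool_pos: [494.2, -99.5, 67.9]
tool_rot: [[0.986, -0.168, 0.0], [-0.168, -0.986, -0.0], [0.0, 0.0, -1.0]]
ft_force: [-0.1, 0.2, 4.6]
width: 10.2
gripper_force: 15.0
```

Emit:
servo_tool:
  deltas:
    - [0,0.02,0,0,0,0]
    - [0,0.06,0,0,0,0]
    - [0,0.11,0,0,0,0]
    - [0,0.17,0,0,0,0]
    - [0,0.23,0,0,0,0]
    - [0,0.29,0,0,0,0]
    - [0,0.35,0,0,0,0]
    - [0,0.41,0,0,0,0]
    - [0,0.47,0,0,0,0]
    - [0,0.53,0,0,0,0]
    - [0,0.58,0,0,0,0]
    - [0,0.63,0,0,0,0]

```text
time_s: 18.88
tool_pos: [483.9, -161.3, 67.9]
tool_rot: [[0.986, -0.167, 0.001], [-0.167, -0.986, 0.0], [0.001, -0.001, -1.0]]
ft_force: [0.4, 1.7, 4.7]
width: 10.0
gripper_force: 15.0
```

Emit:
servo_tool:
  deltas:
    - [0,0.05,0,0,0,0]
    - [0,0.1,0,0,0,0]
    - [0,0.15,0,0,0,0]
    - [0,0.2,0,0,0,0]
    - [0,0.25,0,0,0,0]
    - [0,0.3,0,0,0,0]
    - [0,0.35,0,0,0,0]
    - [0,0.4,0,0,0,0]
    - [0,0.44,0,0,0,0]
    - [0,0.47,0,0,0,0]
    - [0,0.49,0,0,0,0]
    - [0,0.49,0,0,0,0]

```text
time_s: 19.88
tool_pos: [475.7, -210.3, 67.9]
tool_rot: [[0.986, -0.168, 0.001], [-0.168, -0.986, -0.0], [0.001, 0.0, -1.0]]
ft_force: [1.1, -0.5, 5.4]
width: 9.6
gripper_force: 15.0
```

Emit:
servo_tool:
  deltas:
    - [0,0,0,0,0,0]
    - [0,0,0,0,0,0]
    - [0,0,0,0,0,0]
    - [0,0,0,0,0,0]
    - [0,0,0,0,0,0]
    - [0,0,-0.2,0,0,0]
    - [0,0,-0.5,0,0,0]
    - [0,0,-0.9,0,0,0]
    - [0,0,-0.9,0,0,0]
    - [0,0,-0.9,0,0,0]
  hand: 0.5

```text
time_s: 20.72
tool_pos: [476.7, -210.4, 159.8]
tool_rot: [[0.986, -0.168, 0.005], [-0.168, -0.986, -0.002], [0.005, 0.001, -1.0]]
ft_force: [-1.0, -0.3, -0.8]
width: 45.9
gripper_force: 0.0
```

```bash
python3 -c "
from h import *; look('g.png')
s=cams.get_image('side');W=world(s,np.ones((480,640),bool));u=np.array([-.167,-.986]);d=(W[:,:2]-[530,124])@u;l=(W[:,:2]-[530,124])@[u[1],-u[0]]
k=(abs(W[:,2]-88)<9)&(d>220)&(d<360)&(abs(l)<28);print(k.sum(),np.percentile(d[k],[5,50,95])-225)
"
```

```text
163 [106.03052712 109.54840625 116.83982759]
```

View pics/g.png

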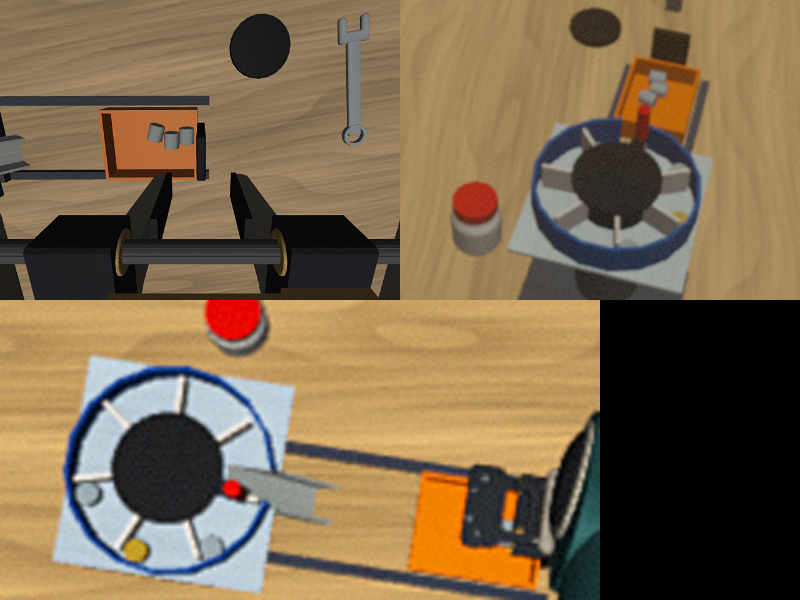

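The tray is about 110 mm out with three rollers in it, at (155,132), (172,140) and (186,136). The drum holds the brass roller at (135,550) and two steel ones at (90,494) and (212,546). The bystanders are where they were and the gripper is clear, so I'll hand in.

```bash
python3 -c "
from h import *; print(job.finish_job())"
```

```text
the job is handed in; nothing more can be done
None
```

The job is handed in (no verdict came back): in the last pictures the tray was about 110 mm out with three steel rollers in it, the brass roller and two steel ones were still in the drum, and the bystanders were unmoved.

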